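# Hang a stone bin in the slatwall groove

### The job

Hang the loose white bin in the top groove of the slatwall board, in the free stretch beside the bin that already hangs there: tip its front up, work the lip on its back into the groove, then swing it down until it hangs straight like its neighbour, and let go. Feel your way gently, never ramming or leaning hard on the board, and leave the jar, the bowl and the stone on the table where they are.

Things in the scene. Friction and masses are not known exactly. Their poses are not given: they have to be found in the camera images.
- bin_mid (a point): Centre, 22.5 mm above the underside, of the loose white plastic pick bin, which stands upright on the table. +x: to its back (the side with the lip); z: up. Body 64 mm (x) by 56 mm (y), about 0.13 kg. Flat side walls 45 mm high, good to pinch across y from above or leaning; front wall 30 mm, back wall 54 mm high; walls 3 mm.
- bin_lip (a point): On the loose bin: where the underside of its lip's tongue meets the back face, mid-width (32 mm behind, 27.5 mm above the bin's centre). Axes as the bin's. The tongue is 46 mm wide, 4 mm thick and runs 10 mm straight back; its last 4 mm carry an upturn that rises 18 mm above the tongue's underside. So 6 mm are free between back face and upturn.
- groove (a point): On the board's front face plane, mid-length of the free stretch of the top groove, at the lower edge of its mouth AS IT WOULD BE with the board at mid height. The board is clamped by hand on its stand, all its grooves up to 18 mm above or below what this point says: feel or look for the true height. +x: square into the board; y: along the groove; z: up (about 150 mm over the table).
- cavity (a point): 30 mm along -y from the groove point, 3 mm into the board. The groove is a T-slot: mouth 15 mm high through a 3 mm face, then a cavity 16 mm deep from 14 mm below the mouth's lower edge to 22 mm above its upper edge. The lip does not go in level: tip the bin's front up by about 40 degrees, upturn first, obliquely up and in, then swing it down. Same height error and axes as the groove.
- leaf (a point): Front of a steel leaf spring strip in the cavity along the whole top groove, 5.5 mm behind the face, from 6 to 32 mm above the mouth's lower edge (this point: mid-strip). It yields backwards at 1.6 N plus 0.4 N per mm and keeps a hung bin snug. Same height error and axes as the groove.
- neighbour (a point): Centre of the bin that already hangs in the top groove, fixed, same shape as the loose one, 155 mm along +y from the groove point, outside the face. Same height error and axes. The light wood board is upright, 340 mm wide, 160 mm high, 25 mm thick; its top edge is 30 mm above the mouth's upper edge; bare from y = -140 to +127 mm of the groove point. A second groove 85 mm lower is not to be used.
- jar_mid (a point): half-way up a small amber glass jar, 48 mm wide, 75 mm high, upright; leave it alone.
- bowl_mid (a point): centre, half-way up, of a glass bowl of stones, 104 mm wide, 40 mm high; leave it alone.
- geode_mid (a point): centre, half-way up, of a rough brown stone, 80 mm wide, 53 mm high; leave it alone.
Things that resemble listed ones, but are neither listed nor needed, are in the scene too. What is shaped like the part that bears bin_mid but yellow is not meant.

How it is judged:
At the end, for the whole second after the job is handed in: The bin hangs by its lip in the free stretch of the top groove: its back within 5 mm of the board's face, upright and square to the board within 0.1 rad, at rest and released (x of bin_lip in the frame of groove between -0.005 and 0.002 m and z of bin_lip in the frame of groove between -0.021 and 0.03 m and y of bin_lip in the frame of groove between -0.117 and 0.097 m and angle between the z axis of bin_lip and the z axis of groove, either way round below 0.1 rad and angle between the x axis of bin_lip and the x axis of groove, either way round below 0.1 rad and linear speed of bin below 0.02 m/s); the robot touches nothing.
It fails at once if the bin is rammed or leaned against the board with more than 25 N (contact force between bin and stand above 25 N).
It fails at once if the robot pushes the board with more than 25 N (contact force between any of the fingers, the arm and stand above 25 N).
It fails at once if the jar, the bowl or the stone is moved by more than 20 mm (distance of any of jar_mid, bowl_mid, geode_mid from where it was at the start of the episode above 0.02 m).
It also fails if it takes over 67 s, if anything falls off the work surface, if the arm or the gripper's body presses on something with over 40 N, if the wrist force passes 120 N, or if a joint passes its speed limit or range.

### The arm

A 6-joint arm with a two-finger parallel gripper is mounted at the origin on the work surface. World frame = base frame: x ahead of the robot, y to its left, z up, the work surface at z = 0. Lengths are in m, angles in rad, forces in N, time in s.
With the tool pointing down it reaches from about 0.35 to 0.875 m from the base axis. Payload 4.2 kg.
Tool frame: the origin (TCP) lies at the very end of the fingers, on their centre line; the grasp point (between the pads) lies r.hold_point_z behind it (r.hold_point_z is the distance from the TCP to the grasp point, in m); z points along the fingers, y is the line along which they close (so a half turn about z gives the same grasp; the last joint's range is limited). The gripper opens to 87 mm and grips with 3 to 60 N. Pads are 19 mm wide; open, the fingers measure 117 mm over their backs; the gripper's body (75 mm by 190 mm) begins 51 mm behind the grasp point.
Start: joints at [-0.995, 0.385, 0.008, 0, -1.194, -0.259], TCP at [0.195, -0.594, 0.223] pointing down, gripper open.
Joint ranges: [-3.14, 3.14], [-1.21, 2.06], [-1.07, 1.41], [-3.16, 2.05], [-2.99, -0.16], [-3.1, 3.1]. Speed limits (rad/s): [2.79, 2.79, 3.14, 3.14, 3.14, 3.14].

### API

Orientations are given as a unit quaternion [x, y, z, w].
In Python, from plant import r gives the robot as it stands. The module is installed in compiled form; this text tells all that it offers.
- The arm moves only by the tool play_rows, never from a script. Its argument "increments" is a list of rows, each an object with "jaw": the finger opening in m, from 0 to 0.087; "slide": the shift along the tool's x, y, z in m, a list of three; "roll": the turn about the tool's z in rad. A call has 1 to 8 rows; each row is the pose to reach, as a shift and turn from the pose commanded when the call began, along the tool's axes at that moment; what a row does not reach only later rows make up. A row lasts 1/8 s, in which the tool goes at most 62.5 mm and 10.7 degrees, less where a joint would pass 70% of its speed; a pose out of reach is approached as far as the arm can. A call with a gripper value outside its range is refused whole. The fingers move at their own pace and stop on an object; the grip force is fixed at half the most. Time passes only in rows, so rows that repeat a pose let the fingers close. It gives the time, the measured TCP pose, the force, the opening and the grip force at its end, in the units of the state.
- r.read_state(): the state, without advancing time (a new reading comes with each control period).
- r.capture(name): name is "scene" or "side" or "wrist"; returns a dict with "img" (384x512x3 uint8, blue, green, red), "camera_matrix" (3x3 intrinsics, pixels), "D" ([k1, k2, p1, p2, k3] as OpenCV has them; the pictures are not rectified), "world_to_cam" (4x4, takes a point from world to camera coordinates). Camera axes: x right, y up, looking along -z (the intrinsics and any distortion apply to the point x, -y, -z); pixel columns grow to the right and rows downward; lengths in m; the calibration is good to about 2 mm. A picture is of the moment at which its call begins. There is no depth.
- r.sign_off(): hands the job in; it is judged then, once.
The state is a dict: "t": time; "qpos": joint angles; "dq": joint speeds; "joint_efforts": joint torques, N m; "tool_pos": TCP position; "eef_rot": TCP orientation; "wrist_force": force on the tool from outside, world axes, zero at the start; "wrist_torque": the same for the moment, N m; "finger_gap": opening from 0.0 (shut) to 1.0 (fully open); "grip_force": force on a finger pad.
Only numpy, scipy, OpenCV 4.12 (cv2) and the standard library are available. Lean on these libraries where they do the work, as an engineer would, in place of code of your own. Each camera call takes 0.05 s, during which the arm holds its last target. There are 200 camera calls.

## Working session

There is one attempt and no reset: what is moved stays moved. The work goes in short steps, Python scripts to look and compute and a tool call to move; the robot and the scene stay as the last step left them, time stands still between calls to the robot, and variables do not carry over. Pictures are saved under pics/ and viewed, at most 10 in all, crops included, and the job is handed in when it is done.

Besides the shell and the picture viewer there is one more tool, called after "Call:" as a command line: name --argument value ..., lists and objects as JSON in quotes. play_rows: Moves the arm, as the interface text tells. Its arguments: {"type":"object","properties":{"increments":{"type":"array"}},"required":["increments"]}

```bash
mkdir -p pics
cat > h.py <<'E'
import numpy as np, cv2
from scipy.spatial.transform import Rotation as R
from plant import r
def cap(n):
    return r.capture(n)
def ray(c,uv):
    p=cv2.undistortPoints(np.array([[uv]],float),np.array(c["camera_matrix"]),np.array(c["D"]))[0,0]
    M=np.array(c["world_to_cam"]); d=M[:3,:3].T@np.array([p[0],-p[1],-1.]); o=-M[:3,:3].T@M[:3,3]
    return o,d/np.linalg.norm(d)
def onz(c,uv,z):
    o,d=ray(c,uv); return o+d*(z-o[2])/d[2]
def tri(c1,u1,c2,u2):
    o1,d1=ray(c1,u1);o2,d2=ray(c2,u2)
    s=np.linalg.lstsq(np.c_[d1,-d2],o2-o1,rcond=None)[0]
    a,b=o1+s[0]*d1,o2+s[1]*d2
    return (a+b)/2,np.linalg.norm(a-b)
def proj(c,X):
    M=np.array(c["world_to_cam"]); X=np.atleast_2d(X)@M[:3,:3].T+M[:3,3]
    return cv2.projectPoints(X*[1,-1,-1],np.zeros(3),np.zeros(3),np.array(c["camera_matrix"]),np.array(c["D"]))[0][:,0]
E
python3 - <<'E'
from h import *
import pickle
d={n:cap(n) for n in("scene","side","wrist")}
pickle.dump(d,open("c0.pkl","wb"))
for n in d: cv2.imwrite(f"pics/{n}0.png",d[n]["img"]); print(n,np.linalg.inv(d[n]["world_to_cam"]).round(2).tolist())
print(r.read_state(), r.hold_point_z)
cv2.imwrite("pics/both0.png",cv2.resize(np.vstack([d["scene"]["img"],d["side"]["img"]]),(400,600)))
E
```

```text
scene [[0.81, -0.36, 0.46, 1.1], [0.59, 0.53, -0.62, -0.77], [-0.02, 0.77, 0.64, 0.89], [0.0, 0.0, 0.0, 1.0]]
side [[-0.81, 0.45, -0.37, 0.14], [-0.58, -0.63, 0.51, 0.55], [-0.0, 0.63, 0.78, 1.01], [0.0, 0.0, 0.0, 1.0]]
wrist [[-0.31, -0.91, -0.27, 0.12], [0.95, -0.3, -0.09, -0.62], [0.0, -0.29, 0.96, 0.38], [0.0, 0.0, 0.0, 1.0]]
{'t': 0.15, 'qpos': array([-9.95414879e-01,  3.85390656e-01,  6.92058630e-03, -3.13248439e-04,
       -1.19401551e+00, -2.58577460e-01]), 'dq': array([ 0.00328513, -0.00605457,  0.00293631,  0.00082103,  0.00184587,
       -0.00061449]), 'joint_efforts': array([ 4.33097384e-04, -3.91053236e+01,  1.87585294e+01,  4.22235757e+00,
        1.23272423e-02, -1.41123146e-04]), 'tool_pos': array([ 0.19455023, -0.59346234,  0.22170267]), 'eef_rot': array([-1.57683324e-01,  9.87489359e-01,  8.31219308e-04, -2.08959802e-04]), 'wrist_force': array([ 0.23152363, -0.11732839,  0.16372344]), 'wrist_torque': array([0.01894578, 0.02098413, 0.07722766]), 'grip_force': 0.0, 'finger_gap': 1.0013344643966464} 0.0187
```

View pics/scene0.png

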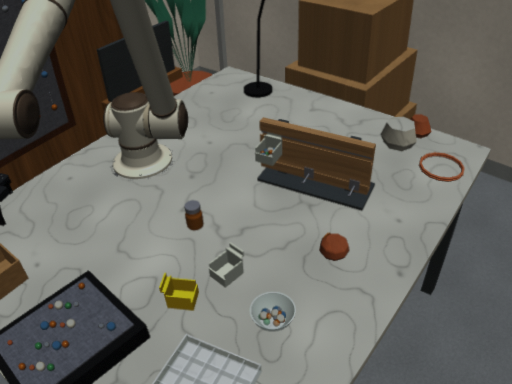

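View pics/side0.png

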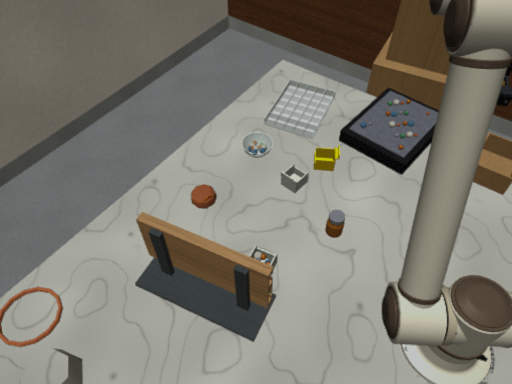

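Candidates: the white bin at scene (228,265) and side (294,179). The yellow bin at (180,293), the bin hanging on the board at (268,151) and the white grid tray at (210,365) are not it. The choice is the loose white bin with its lip up-right. I'll check it in a close crop together with the board.

Run:
```python
from h import *
import pickle
d=pickle.load(open("c0.pkl","rb"))
s=d["scene"]["img"];q=d["side"]["img"]
f=lambda im,x,y,w,h,k:cv2.resize(im[y:y+h,x:x+w],None,fx=k,fy=k,interpolation=cv2.INTER_CUBIC)
A=f(s,200,235,50,60,5)   # 250x300
B=f(q,265,155,50,60,5)
C=f(s,245,110,140,100,4) #560x400... 
C=cv2.resize(C,(420,300)); D=cv2.resize(f(q,130,205,160,130,3),(370,300))
top=np.hstack([A,B,np.zeros((300,290,3),np.uint8)]);bot=np.hstack([C,D])
cv2.imwrite("pics/crop0.png",np.vstack([top,bot]))
for n,pts in(("scene",[(228,265),(180,293),(262,123),(374,145),(261,178),(365,205),(268,151),(194,215),(272,311)]),("side",[(294,179),(326,159),(335,224),(257,145)])):
  for p in pts: print(n,p,onz(d[n],p,0).round(3))
```

```text
scene (228, 265) [ 0.534 -0.19   0.   ]
scene (180, 293) [ 0.497 -0.329  0.   ]
scene (262, 123) [0.189 0.423 0.   ]
scene (374, 145) [0.596 0.523 0.   ]
scene (261, 178) [0.386 0.151 0.   ]
scene (365, 205) [0.714 0.219 0.   ]
scene (268, 151) [0.316 0.285 0.   ]
scene (194, 215) [ 0.331 -0.099  0.   ]
scene (272, 311) [ 0.71  -0.243  0.   ]
side (294, 179) [ 0.559 -0.23   0.   ]
side (326, 159) [ 0.521 -0.363  0.   ]
side (335, 224) [ 0.371 -0.154  0.   ]
side (257, 145) [ 0.741 -0.285  0.   ]
```

View pics/crop0.png

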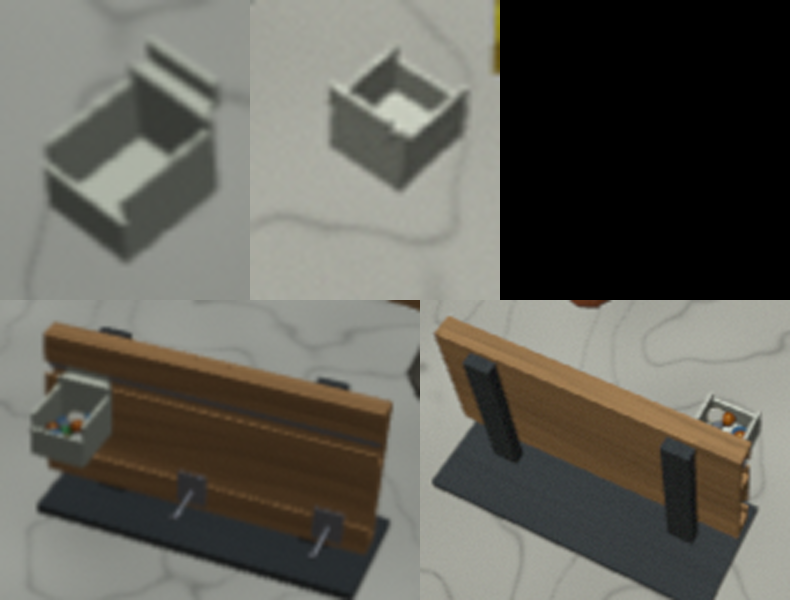

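The crop confirms it: white bin, lip pointing toward the board, and the free stretch is to the right of the hanging bin. The hooks sit in the lower groove.

Run:
```python
from h import *
import pickle
d=pickle.load(open("c0.pkl","rb"));S=d["scene"];Q=d["side"]
a=lambda x,y:(200+x/5,235+y/5); b=lambda x,y:(265+(x-250)/5,155+y/5)
c=lambda x,y:(245+x/3,110+(y-300)/3); e=lambda x,y:(130+(x-420)/2.3125,205+(y-300)/2.308)
print("bin bottom scene", [onz(S,a(*p),0).round(4) for p in((126,262),(50,208),(215,188))])
print("bin bottom side", [onz(Q,b(*p),0).round(4) for p in((400,190),(332,145),(463,140))])
print("bin top45 side", [onz(Q,b(*p),.045).round(4) for p in((400,133),(467,92))])
print("lip top", [onz(S,a(*p),.0725-.005).round(4) for p in((150,42),(216,82))])
L=tri(S,c(46,342),Q,e(748,440));Rr=tri(S,c(389,408),Q,e(450,318))
print(L,Rr,np.linalg.norm(L[0]-Rr[0]))
for z in(.16,.18,.2,.22):print(z,onz(S,c(46,342),z),onz(S,c(389,408),z),onz(Q,e(748,440),z),onz(Q,e(450,318),z))
```

```text
bin bottom scene [array([ 0.5755, -0.2511,  0.    ]), array([ 0.5222, -0.2465,  0.    ]), array([ 0.5816, -0.1884,  0.    ])]
bin bottom side [array([ 0.5259, -0.1842,  0.    ]), array([ 0.5795, -0.19  ,  0.    ]), array([ 0.5158, -0.2406,  0.    ])]
bin top45 side [array([ 0.5321, -0.1882,  0.045 ]), array([ 0.5168, -0.2392,  0.045 ])]
lip top [array([ 0.5358, -0.1761,  0.0675]), array([ 0.5795, -0.1788,  0.0675])]
(array([0.38435331, 0.15735553, 0.19196171]), np.float64(0.0027091892900159165)) (array([0.71093959, 0.22256617, 0.20084079]), np.float64(0.010772028048190108)) 0.3331514162464769
0.16 [0.35268359 0.20057053 0.16      ] [0.69114969 0.28716304 0.16      ] [0.39292993 0.14105835 0.16      ] [0.73429238 0.20369073 0.16      ]
0.18 [0.37322095 0.17398149 0.18      ] [0.70240395 0.25819903 0.18      ] [0.38689088 0.15073831 0.18      ] [0.72018402 0.21189015 0.18      ]
0.2 [0.39375831 0.14739245 0.2       ] [0.71365821 0.22923502 0.2       ] [0.38085184 0.16041827 0.2       ] [0.70607566 0.22008957 0.2       ]
0.22 [0.41429567 0.12080341 0.22      ] [0.72491247 0.20027101 0.22      ] [0.37481279 0.17009823 0.22      ] [0.6919673  0.22828899 0.22      ]
```

```bash
cat >> h.py <<'E'
def go(p,yaw):  # yaw = world heading of bin +x = -tool x
    s=r.read_state(); T=R.from_quat(s["eef_rot"]); X=T.as_matrix()[:,0]
    cur=np.arctan2(-X[1],-X[0]); dy=(yaw-cur+np.pi)%(2*np.pi)-np.pi
    print("t",round(s["t"],2),"slide",T.inv().apply(np.array(p)-s["tool_pos"]).round(4),"roll",round(-dy,4))
E
python3 -c "
from h import *
go([.549,-.2375,.2],np.radians(85.5))"
```

```text
t 0.15 slide [-0.4477  0.2278  0.022 ] roll -1.1756
```

Call:
play_rows --increments '[{"jaw": 0.087,"slide": [-0.448,0.228,0.022],"roll": -1.176},{"jaw": 0.087,"slide": [-0.448,0.228,0.022],"roll": -1.176},{"jaw": 0.087,"slide": [-0.448,0.228,0.022],"roll": -1.176},{"jaw": 0.087,"slide": [-0.448,0.228,0.022],"roll": -1.176},{"jaw": 0.087,"slide": [-0.448,0.228,0.022],"roll": -1.176},{"jaw": 0.087,"slide": [-0.448,0.228,0.022],"roll": -1.176},{"jaw": 0.087,"slide": [-0.448,0.228,0.022],"roll": -1.176},{"jaw": 0.087,"slide": [-0.448,0.228,0.022],"roll": -1.176}]'

```text
t: 1.15
tool_pos: [0.5482, -0.2382, 0.2005]
eef_rot: [-0.679, 0.734, 0.0, -0.0]
wrist_force: [0.7, -1.2, 0.5]
finger_gap: 1.0
grip_force: 0.0
```

Call:
play_rows --increments '[{"jaw": 0.087,"slide": [0,0,0],"roll": 0},{"jaw": 0.087,"slide": [0,0,0],"roll": 0}]'

```text
t: 1.4
tool_pos: [0.5469, -0.2396, 0.2002]
eef_rot: [-0.679, 0.734, 0.001, -0.0]
wrist_force: [0.0, -0.7, 0.0]
finger_gap: 0.999
grip_force: 0.0
```

Run:
```python
from h import *
import pickle
c=cap("wrist");pickle.dump(c,open("w1.pkl","wb"));cv2.imwrite("pics/w1.png",c["img"])
go([.549,-.2375,.2],np.radians(85.5))
```

```text
t 1.45 slide [-0.0029 -0.0022  0.0004] roll -0.0
```

View pics/w1.png

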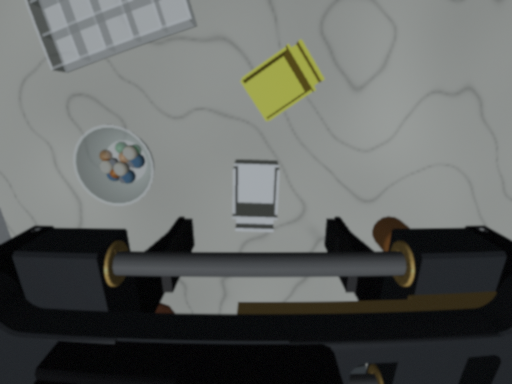

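Run:
```python
from h import *
import pickle
c=pickle.load(open("w1.pkl","rb"));im=c["img"]
g=cv2.cvtColor(im,cv2.COLOR_BGR2GRAY)
for y in(165,180,200,212,222,229):print(y,g[y,228:286])
print(g[150:240,256])
for p in((235,160),(279,160)):print(onz(c,p,.03))
for p in((235,229),(273,229)):print(onz(c,p,.068))
```

```text
165 [143 143 143 142 143 143 143 142 141 145 153 160 163 163 162 162 162 162
 162 162 162 162 162 162 162 162 161 161 161 161 160 158 156 155 155 155
 154 155 155 153 152 150 149 149 149 149 148 145 143 143 142 141 137 133
 134 138 141 143]
180 [144 144 144 147 153 159 155 132 100 110 142 161 166 167 167 167 167 167
 167 167 167 166 167 167 167 167 167 167 167 167 167 167 167 166 167 166
 167 167 167 167 167 167 167 167 164 154 129 110 129 152 159 154 148 145
 145 145 144 142]
200 [146 145 146 148 155 158 148 120  98 120 148 161 165 166 165 166 166 165
 166 165 166 165 166 166 165 166 166 166 166 166 166 166 166 167 167 167
 167 167 167 167 167 166 166 164 154 129 113 133 154 159 153 148 147 146
 147 146 147 146]
212 [146 146 146 147 150 151 141 116  82  64  60  61  61  61  61  60  61  59
  61  62  61  61  61  61  61  60  61  60  61  60  60  62  61  61  61  60
  60  61  60  61  59  61  61  61  62  78 112 143 156 155 149 146 147 146
 145 146 146 146]
222 [146 145 145 146 146 146 146 147 150 153 154 154 155 155 155 155 156 156
 155 156 157 157 158 158 158 158 159 158 160 161 161 161 16
[... 163 characters left out ...]
62 160 158 157 156
 156 156 156 156 156 156 155 153 151 151 151 151 151 151 150 149 147 147
 147 147 147 147 147 146 145 144 143 140 137 136 139 141 142 143 144 144
 144 145 144 145]
[141 141 141 142 141 141 142 140 135 117  89  68  69 103 142 161 166 167
 167 167 166 167 167 167 167 166 167 167 167 167 167 167 166 167 167 166
 167 167 167 166 167 167 167 167 166 167 167 167 167 167 166 162 145 112
  79  62  61  60  62  61  61  60  61  61  62  73 109 145 162 167 167 166
 160 139 105  73  66  84 121 151 160 157 150 145 142 139 135 130 129 133]
[ 0.57545666 -0.25740281  0.03      ]
[ 0.52090734 -0.25312999  0.03      ]
[ 0.58013046 -0.18163081  0.068     ]
[ 0.5350161  -0.17811283  0.068     ]
```

Run:
```python
from h import *
import pickle
c=pickle.load(open("w1.pkl","rb"))
print(onz(c,(256,158.7),0),onz(c,(256,163),.03))
for y in(180,200):print(onz(c,(232.3,y),.045),onz(c,(279.2,y),.045))
print(onz(c,(254.8,224),.0725-.0045))
u=np.array([np.cos(np.radians(85.5)),np.sin(np.radians(85.5))])
F=onz(c,(256,158.7),0)[:2];print("mid from front",F+.032*u)
```

```text
[ 0.55004365 -0.25139583  0.        ] [ 0.54972758 -0.25156641  0.03      ]
[ 0.57968915 -0.23596051  0.045     ] [ 0.52297731 -0.23151894  0.045     ]
[ 0.58241987 -0.21040997  0.045     ] [ 0.5244246  -0.20587236  0.045     ]
[ 0.55608115 -0.18628539  0.068     ]
mid from front [ 0.55255434 -0.21949447]
```

```bash
python3 -c "
from h import *
go([.551,-.2395,.006],np.radians(85.4))"
```

```text
t 1.45 slide [-0.001  -0.0046  0.1944] roll 0.0017
```

Call:
play_rows --increments '[{"jaw": 0.087,"slide": [-0.001,-0.005,0.06],"roll": 0},{"jaw": 0.087,"slide": [-0.001,-0.005,0.12],"roll": 0},{"jaw": 0.087,"slide": [-0.001,-0.005,0.17],"roll": 0},{"jaw": 0.08,"slide": [-0.001,-0.005,0.19],"roll": 0},{"jaw": 0.07,"slide": [-0.001,-0.005,0.194],"roll": 0},{"jaw": 0.062,"slide": [-0.001,-0.005,0.194],"roll": 0},{"jaw": 0.06,"slide": [-0.001,-0.005,0.194],"roll": 0}]'

```text
t: 2.33
tool_pos: [0.5531, -0.2398, 0.0083]
eef_rot: [-0.679, 0.734, -0.001, 0.001]
wrist_force: [1.0, 0.2, -0.1]
finger_gap: 0.715
grip_force: 0.0
```

Call:
play_rows --increments '[{"jaw": 0.057,"slide": [0,0,0],"roll": 0},{"jaw": 0.0555,"slide": [0,0,0],"roll": 0},{"jaw": 0.0555,"slide": [0,0,0],"roll": 0},{"jaw": 0.0555,"slide": [0,0,0],"roll": 0}]'

```text
t: 2.82
tool_pos: [0.5522, -0.2393, 0.0071]
eef_rot: [-0.679, 0.734, -0.0, -0.0]
wrist_force: [-1.9, 1.0, 3.1]
finger_gap: 0.646
grip_force: 16.9
```

Call:
play_rows --increments '[{"jaw": 0.0561,"slide": [0,0,0],"roll": 0},{"jaw": 0.0561,"slide": [0,0,0],"roll": 0}]'

```text
t: 3.08
tool_pos: [0.5523, -0.2392, 0.0065]
eef_rot: [-0.679, 0.734, -0.0, 0.0]
wrist_force: [-1.3, -0.5, 0.9]
finger_gap: 0.646
grip_force: 0.2
```

Call:
play_rows --increments '[{"jaw": 0.056,"slide": [0,0,0],"roll": 0},{"jaw": 0.056,"slide": [-0.0025,0,-0.0045],"roll": 0},{"jaw": 0.056,"slide": [-0.005,0,-0.0085],"roll": 0},{"jaw": 0.056,"slide": [-0.008,0,-0.0125],"roll": 0},{"jaw": 0.056,"slide": [-0.0115,0,-0.016],"roll": 0},{"jaw": 0.056,"slide": [-0.0155,0,-0.0195],"roll": 0},{"jaw": 0.056,"slide": [-0.0195,0,-0.0225],"roll": 0},{"jaw": 0.056,"slide": [-0.0195,0,-0.0225],"roll": 0}]'

```text
t: 4.08
tool_pos: [0.5541, -0.2195, 0.0296]
eef_rot: [-0.679, 0.734, -0.0, 0.0]
wrist_force: [-0.3, 0.4, -0.5]
finger_gap: 0.641
grip_force: 0.2
```

Run:
```python
from h import *
import pickle
d={n:cap(n) for n in("scene","wrist","side")}
pickle.dump(d,open("c1.pkl","wb"))
f=lambda im,x,y,w,h,k:cv2.resize(im[y:y+h,x:x+w],None,fx=k,fy=k,interpolation=cv2.INTER_CUBIC)
cv2.imwrite("pics/t1.png",np.hstack([f(d["scene"]["img"],185,215,80,90,4),f(d["wrist"]["img"],200,120,110,120,3),]+[]) if 0 else np.hstack([f(d["scene"]["img"],185,215,80,90,4),f(d["side"]["img"],250,120,90,90,4)]))
print(r.read_state())
```

```text
{'t': 4.225, 'qpos': array([-1.06279527e-01,  5.36173399e-01, -2.91246309e-01,  2.73331963e-05,
       -7.42852546e-01,  2.84048635e-02]), 'dq': array([-0.00212614,  0.0027821 , -0.00138224, -0.00111812, -0.00073389,
       -0.00067897]), 'joint_efforts': array([-2.01258017e-01, -4.11689258e+01,  1.34401953e+01,  3.07503797e+00,
       -3.94798431e-02, -9.39346617e-03]), 'tool_pos': array([ 0.55401585, -0.2198157 ,  0.02924456]), 'eef_rot': array([-6.79052290e-01,  7.34089857e-01, -2.03419867e-04,  1.65436278e-04]), 'wrist_force': array([1.37324606, 0.47831377, 0.18352753]), 'wrist_torque': array([ 0.10656261,  0.01542463, -0.01778739]), 'grip_force': 0.36291668890044093, 'finger_gap': 0.6442828951849183}
```

View pics/t1.png

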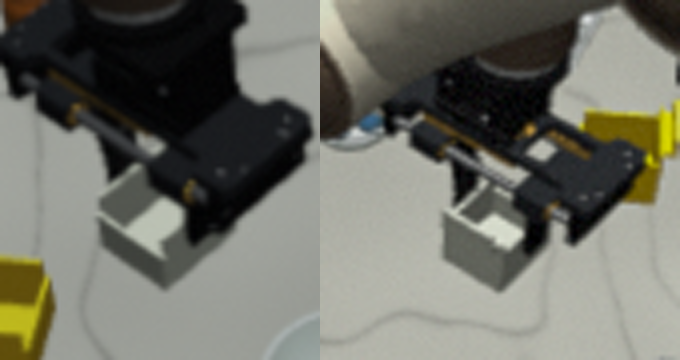

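The pictures show the bin still flat on the table, with its bottom front corner still at scene (226,287). The grip was too light and the fingers slid, so I'll go back and grip a little harder.

Call:
play_rows --increments '[{"jaw": 0.06,"slide": [0,0,0],"roll": 0},{"jaw": 0.06,"slide": [0.01,0,0.01],"roll": 0},{"jaw": 0.06,"slide": [0.0195,0,0.0225],"roll": 0},{"jaw": 0.06,"slide": [0.0195,0,0.0225],"roll": 0},{"jaw": 0.0557,"slide": [0.0195,0,0.0225],"roll": 0},{"jaw": 0.0557,"slide": [0.0195,0,0.0225],"roll": 0},{"jaw": 0.0557,"slide": [0.0195,0,0.0225],"roll": 0}]'

```text
t: 5.1
tool_pos: [0.5524, -0.2392, 0.007]
eef_rot: [-0.679, 0.734, -0.0, 0.0]
wrist_force: [-0.4, -0.6, -0.6]
finger_gap: 0.644
grip_force: 9.3
```

Call:
play_rows --increments '[{"jaw": 0.0557,"slide": [-0.0025,0,-0.0045],"roll": 0},{"jaw": 0.0557,"slide": [-0.005,0,-0.0085],"roll": 0},{"jaw": 0.0557,"slide": [-0.008,0,-0.0125],"roll": 0},{"jaw": 0.0557,"slide": [-0.0115,0,-0.016],"roll": 0},{"jaw": 0.0557,"slide": [-0.0115,0,-0.016],"roll": 0}]'

```text
t: 5.72
tool_pos: [0.5534, -0.2275, 0.0231]
eef_rot: [-0.679, 0.734, -0.0, 0.0]
wrist_force: [-0.0, -0.6, -1.5]
finger_gap: 0.638
grip_force: 9.9
```

Run:
```python
from h import *
import pickle
d={n:cap(n) for n in("scene","wrist","side")}
pickle.dump(d,open("c1.pkl","wb"))
f=lambda im,x,y,w,h,k:cv2.resize(im[y:y+h,x:x+w],None,fx=k,fy=k,interpolation=cv2.INTER_CUBIC)
cv2.imwrite("pics/t2.png",np.hstack([f(d["scene"]["img"],195,220,70,90,4),f(d["side"]["img"],260,130,60,90,4),f(d["wrist"]["img"],190,120,130,180,2)]))
```

```text
(no output)
```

View pics/t2.png

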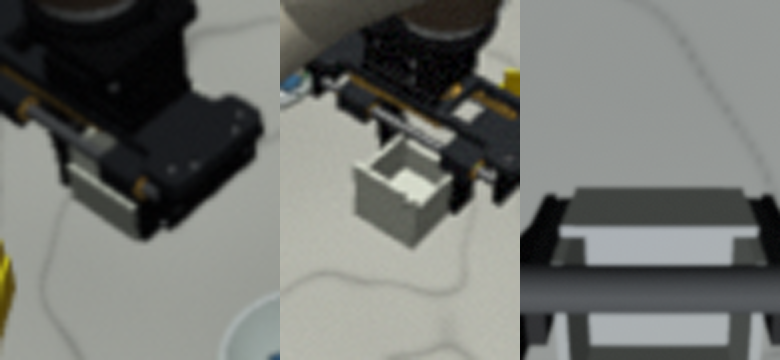

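```bash
cat >> h.py <<'E'
def binpt(pb,tcp,yaw,th,pinch,y=0):
    """world of bin point pb=(x,z); pinch=(x,z) in bin coords held at grasp point; th = front up"""
    e=np.array(pb)-np.array(pinch); c,s=np.cos(th),np.sin(th)
    h=e[0]*c+e[1]*s; v=-e[0]*s+e[1]*c
    return np.array(tcp)+[h*np.cos(yaw)-y*np.sin(yaw),h*np.sin(yaw)+y*np.cos(yaw),r.hold_point_z+v]
E
python3 - <<'E'
from h import *
import pickle
c=pickle.load(open("c1.pkl","rb"))["wrist"];s=r.read_state();print(s["tool_pos"])
g=cv2.cvtColor(c["img"],cv2.COLOR_BGR2GRAY);print(g[205:255,255])
for t in(0,5,10,15,20,25,30):
  P=[binpt(p,s["tool_pos"],np.radians(85.4),np.radians(t),(-.020,.0027)) for p in((-.032,-.0225),(-.032,.0075),(-.029,.0075))]
  print(t,proj(c,np.array(P))[:,1].round(1))
E
```

```text
[ 0.55301316 -0.2278106   0.02259644]
[152 151 152 152 152 152 151 143 119  88  70  66  65  65  65  66  66  64
  66  65  66  65  65  66  65  66  70  91 130 160 173 175 176 175 175 176
 176 176 176 176 176 175 176 176 176 173 159 117  61  35]
0 [211.3 231.1 235.9]
5 [209.  232.7 237.3]
10 [206.8 234.3 238.7]
15 [204.8 236.1 240.2]
20 [203.1 238.  241.7]
25 [201.7 240.  243.3]
30 [200.5 242.  244.9]
```

Call:
play_rows --increments '[{"jaw": 0.0558,"slide": [0,0,0],"roll": 0},{"jaw": 0.0559,"slide": [0,0,0],"roll": 0},{"jaw": 0.0559,"slide": [0,0,0],"roll": 0},{"jaw": 0.0559,"slide": [0,0,0],"roll": 0}]'

```text
t: 6.38
tool_pos: [0.5531, -0.2278, 0.0226]
eef_rot: [-0.679, 0.734, 0.0, -0.0]
wrist_force: [-1.2, -0.2, -1.4]
finger_gap: 0.644
grip_force: 3.3
```

```bash
cat >> h.py <<'E'
def front(col=255,lo=150,hi=300):
    c=cap("wrist");g=cv2.cvtColor(c["img"],cv2.COLOR_BGR2GRAY)[lo:hi,col].astype(int)
    d=np.diff(g); a=[lo+i for i in range(len(d)) if abs(d[i])>18]; print("edges",a, g[30:120:2])
    return c
E
python3 -c "
from h import *
front();s=r.read_state();print(s['tool_pos'],s['grip_force'])"
```

```text
edges [212, 213, 231, 232, 233, 251, 252, 253, 275, 276, 277, 291, 292, 293] [150 150 151 150 150 150 151 151 151 150 151 152 151 152 153 152 142  88
  67  66  64  66  65  65  65  66  91 160 175 176 176 175 175 175 175 173
 117  36  43  54  63  71  77  82  88]
[ 0.55311852 -0.22785196  0.0226714 ] 3.28347506009095
```

Call:
play_rows --increments '[{"jaw": 0.05593,"slide": [0,0,0],"roll": 0},{"jaw": 0.05594,"slide": [0,0,0],"roll": 0},{"jaw": 0.05595,"slide": [0,0,0],"roll": 0},{"jaw": 0.05595,"slide": [0,0,0],"roll": 0}]'

```text
t: 6.92
tool_pos: [0.5532, -0.2278, 0.0228]
eef_rot: [-0.679, 0.734, -0.0, 0.0]
wrist_force: [-1.1, 1.3, -0.0]
finger_gap: 0.644
grip_force: 1.6
```

```bash
python3 -c "
from h import *
front();s=r.read_state();print(s['tool_pos'],s['grip_force'])"
```

```text
edges [207, 208, 239, 240, 251, 252, 253] [151 152 152 152 151 152 152 152 151 152 152 152 153 152 124  96  95  95
  94  95  96  95  95  95  95  95  95  95  95  96 133 173 175 176 176 173
 117  36  42  53  63  70  77  83  89]
[ 0.55316929 -0.2278215   0.02275552] 1.6350893556568735
```

It tipped about 19°, as intended. I'll follow the arc about the corner resting on the table up to about 42°, then grip firmly.

Call:
play_rows --increments '[{"jaw": 0.05595,"slide": [-0.003,0,-0.003],"roll": 0},{"jaw": 0.05595,"slide": [-0.006,0,-0.0055],"roll": 0},{"jaw": 0.05595,"slide": [-0.01,0,-0.008],"roll": 0},{"jaw": 0.05595,"slide": [-0.014,0,-0.0105],"roll": 0},{"jaw": 0.05595,"slide": [-0.019,0,-0.013],"roll": 0},{"jaw": 0.05595,"slide": [-0.019,0,-0.013],"roll": 0}]'

```text
t: 7.72
tool_pos: [0.555, -0.2084, 0.0361]
eef_rot: [-0.679, 0.734, -0.0, 0.0]
wrist_force: [-0.1, -0.7, 0.9]
finger_gap: 0.639
grip_force: 1.6
```

Run:
```python
from h import *
import pickle
c=front();s=r.read_state();print(s['tool_pos'],s['grip_force'],s["wrist_force"])
for t in(20,25,30,35,40,45):
  P=[binpt(p,s["tool_pos"],np.radians(85.4),np.radians(t),(-.020,.0027)) for p in((-.032,-.0225),(-.032,.0075),(-.029,.0075))]
  print(t,proj(c,np.array(P))[:,1].round(1), binpt((.032,-.0225),s["tool_pos"],0,np.radians(t),(-.020,.0027))[2].round(4))
```

```text
edges [250, 251, 252, 276] [151 151 151 151 151 152 152 152 152 152 152 149 137 134 135 135 134 134
 134 135 135 135 135 134 134 134 134 134 134 135 134 135 134 136 153 144
  87  32  41  52  62  69  76  81  87]
[ 0.55491987 -0.20862761  0.03601936] 1.629715870731161 [0.74571057 0.20091783 1.84988984]
20 [203.2 238.2 241.9] 0.0133
25 [201.8 240.2 243.5] 0.0099
30 [200.6 242.2 245.1] 0.0069
35 [199.8 244.3 246.7] 0.0043
40 [199.2 246.4 248.4] 0.002
45 [199.  248.5 250. ] 0.0001
```

Call:
play_rows --increments '[{"jaw": 0.0555,"slide": [0,0,0],"roll": 0},{"jaw": 0.0555,"slide": [0,0,0],"roll": 0},{"jaw": 0.0555,"slide": [0,0,0],"roll": 0},{"jaw": 0.0555,"slide": [0,0,-0.03],"roll": 0},{"jaw": 0.0555,"slide": [0,0,-0.07],"roll": 0},{"jaw": 0.0555,"slide": [0,0,-0.12],"roll": 0},{"jaw": 0.0555,"slide": [0,0,-0.17],"roll": 0},{"jaw": 0.0555,"slide": [0,0,-0.21],"roll": 0}]'

```text
t: 8.78
tool_pos: [0.5543, -0.2089, 0.2471]
eef_rot: [-0.679, 0.734, 0.0, 0.0]
wrist_force: [0.3, -0.3, -1.0]
finger_gap: 0.643
grip_force: 16.3
```

Run:
```python
from h import *
go([.6175,.081,.25],np.radians(101.3))
c=cap("scene");import pickle;pickle.dump(c,open("s2.pkl","wb"))
g=c["img"]
f=lambda im,x,y,w,h,k:cv2.resize(im[y:y+h,x:x+w],None,fx=k,fy=k,interpolation=cv2.INTER_CUBIC)
d=pickle.load(open("c0.pkl","rb"))
im=np.vstack([f(d["scene"]["img"],250,112,135,60,5.5)[:,:742],f(d["side"]["img"],130,205,150,54,4.94)[:,:742]])
print(im.shape);cv2.imwrite("pics/b2.png",im)
```

```text
t 8.78 slide [-0.294  -0.0404 -0.0028] roll -0.2755Traceback (most recent call last):
  File "<stdin>", line 7, in <module>
    return _nx.concatenate(arrs, 0, dtype=dtype, casting=casting)
           ~~~~~~~~~~~~~~~^^^^^^^^^^^^^^^^^^^^^^^^^^^^^^^^^^^^^^^
ValueError: all the input array dimensions except for the concatenation axis must match exactly, but along dimension 1, the array at index 0 has size 742 and the array at index 1 has size 741
```

Run:
```python
import cv2,numpy as np,pickle
f=lambda im,x,y,w,h,k:cv2.resize(im[y:y+h,x:x+w],None,fx=k,fy=k,interpolation=cv2.INTER_CUBIC)
d=pickle.load(open("c0.pkl","rb"))
cv2.imwrite("pics/b2.png",np.vstack([f(d["scene"]["img"],252,112,130,50,6)[:,:780],f(d["side"]["img"],135,205,156,60,5)[:,:780]]))
```

View pics/b2.png

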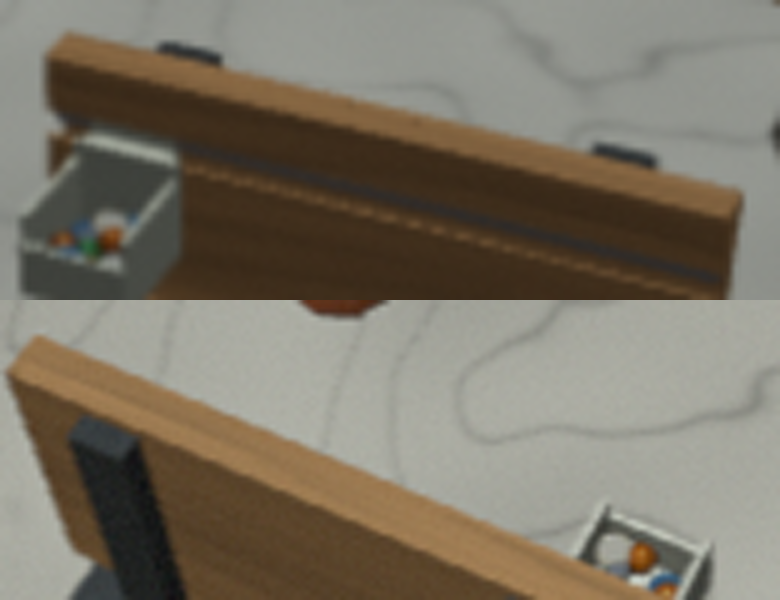

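Call:
play_rows --increments '[{"jaw": 0.0555,"slide": [-0.06,-0.008,-0.003],"roll": -0.055},{"jaw": 0.0555,"slide": [-0.12,-0.016,-0.003],"roll": -0.11},{"jaw": 0.0555,"slide": [-0.18,-0.024,-0.003],"roll": -0.165},{"jaw": 0.0555,"slide": [-0.24,-0.033,-0.003],"roll": -0.22},{"jaw": 0.0555,"slide": [-0.28,-0.038,-0.003],"roll": -0.26},{"jaw": 0.0555,"slide": [-0.294,-0.04,-0.003],"roll": -0.276},{"jaw": 0.0555,"slide": [-0.294,-0.04,-0.003],"roll": -0.276}]'

```text
t: 9.7
tool_pos: [0.617, 0.0814, 0.2476]
eef_rot: [0.774, -0.634, -0.001, 0.001]
wrist_force: [0.6, -0.6, -1.0]
finger_gap: 0.642
grip_force: 16.3
```

Run:
```python
from h import *
import pickle
d=pickle.load(open("c0.pkl","rb"));S=d["scene"];Q=d["side"]
a=lambda x,y:(252+(x+.5)/6-.5,112+(y+.5)/6-.5); e=lambda x,y:(135+(x+.5)/5-.5,205+(y-300+.5)/5-.5)
def plane(c,p,q):
    o,u=ray(c,p);_,v=ray(c,q);n=np.cross(u,v);n/=np.linalg.norm(n);return n,n@o
n1,k1=plane(S,a(47,57),a(733,218));n2,k2=plane(Q,e(38,336),e(470,508))
D=np.cross(n1,n2);D/=np.linalg.norm(D);print("dir",D,"angle",np.degrees(np.arctan2(D[1],D[0])))
def isect(c,p):
    o,u=ray(c,p); # nearest on line
    P0=np.linalg.lstsq(np.array([n1,n2,D]),np.array([k1,k2,D@o]),rcond=None)[0]
    s=np.linalg.lstsq(np.c_[D,-u],o-P0,rcond=None)[0];return P0+s[0]*D
A,B=isect(S,a(47,57)),isect(S,a(733,218));print(A,B,np.linalg.norm(A-B),isect(Q,e(38,336)))
# with horizontal constraint: heights by length 340
for z in(.185,.19,.195,.2,.205,.21):
  p,q=onz(S,a(47,57),z),onz(S,a(733,218),z);w=onz(Q,e(38,336),z);w2=onz(Q,e(470,508),z)
  v=(q-p)/np.linalg.norm(q-p);nn=np.array([-v[1],v[0],0]);print(z,np.linalg.norm(q-p),"off right",(w-p)@nn,"mid",(w2-p)@nn,p,q)
# mouth lower edge on front face plane
```

```text
dir [ 0.98242623  0.18655683 -0.00593685] angle 10.752104276760926
[0.3834337  0.15691345 0.20161747] [0.71544704 0.21996079 0.1996111 ] 0.3379524405805787 [0.70989811 0.21890708 0.19964463]
0.185 0.34670821247838174 off right -0.02989672892457977 mid -0.03271658562800367 [0.36608009 0.17928765 0.185     ] [0.70726773 0.24091215 0.185     ]
0.19 0.3442465275067799 off right -0.019689326505837334 mid -0.022492011485226185 [0.37130159 0.17255552 0.19      ] [0.71006674 0.23374248 0.19      ]
0.195 0.3417848425351783 off right -0.00948192408709434 mid -0.012267437342448187 [0.37652308 0.16582339 0.195     ] [0.71286574 0.2265728  0.195     ]
0.2 0.3393231575635767 off right 0.0007254783316480051 mid -0.0020428631996706427 [0.38174458 0.15909126 0.2       ] [0.71566475 0.21940313 0.2       ]
0.205 0.33686147259197485 off right 0.010932880750390811 mid 0.008181710943107174 [0.38696607 0.15235913 0.205     ] [0.71846376 0.21223345 0.205     ]
0.21 0.33439978762037315 off right 0.021140283169133554 mid 0.018406285085884874 [0.39218757 0.145627   0.21      ] [0.72126277 0.20506378 0.21      ]
```

Run:
```python
from h import *
import pickle
d=pickle.load(open("c0.pkl","rb"));S=d["scene"]
a=lambda x,y:(252+(x+.5)/6-.5,112+(y+.5)/6-.5)
n=np.array([-np.sin(np.radians(10.6)),np.cos(np.radians(10.6)),0]);P0=np.array([.5487,.189,.2])
for p in((190,165),(190,172),(700,290),(700,297),(300,158),(600,232)):
    o,u=ray(S,a(*p));print(p,(o+u*((P0-o)@n)/(u@n)).round(4))
c={k:cap(k) for k in("scene","side","wrist")};pickle.dump(c,open("c3.pkl","wb"))
f=lambda im,x,y,w,h,k:cv2.resize(im[y:y+h,x:x+w],None,fx=k,fy=k,interpolation=cv2.INTER_CUBIC)
s=r.read_state();tp=s["tool_pos"];print(tp)
o={}
for k in("scene","side"):
    u,v=proj(c[k],tp+[0,0,.01])[0].astype(int);o[k]=(u-33,v-37);print(k,o[k])
cv2.imwrite("pics/b3.png",np.hstack([f(c["scene"]["img"],*o["scene"],66,75,6)[:,:396],f(c["side"]["img"],*o["side"],66,75,6)[:,:396]]))
```

```text
(190, 165) [0.4565 0.1718 0.1584]
(190, 172) [0.4565 0.1718 0.1544]
(700, 290) [0.7052 0.2183 0.1574]
(700, 297) [0.7056 0.2184 0.1536]
(300, 158) [0.5122 0.1822 0.1769]
(600, 232) [0.6568 0.2092 0.1754]
[0.6170543  0.07969189 0.24850087]
scene (np.int64(282), np.int64(104))
side (np.int64(175), np.int64(139))
```

View pics/b3.png

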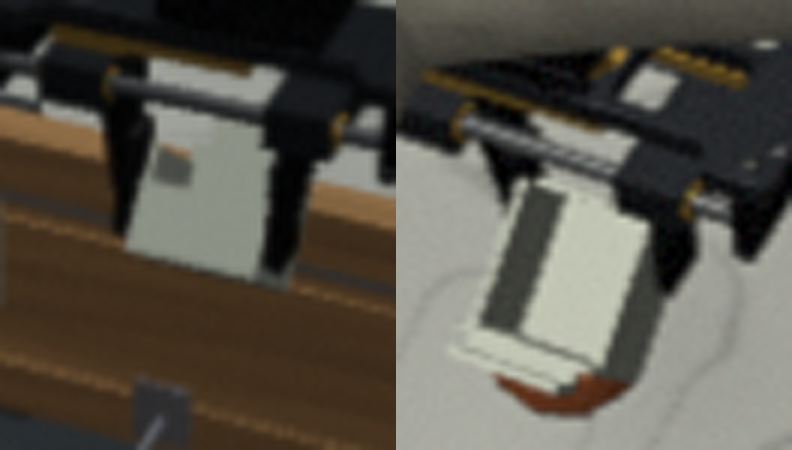

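Run:
```python
from h import *
import pickle
c=pickle.load(open("c3.pkl","rb"));tp=np.array([.61705,.07969,.2485]);yaw=np.radians(101.2)
off={"scene":(282,104),"side":(175,139)}
pts={"upL":(.042,.0455,.023),"upR":(.042,.0455,-.023),"bwtL":(.032,.0315,.028),"bwtR":(.032,.0315,-.028),"bbL":(.032,-.0225,.028),"bbR":(.032,-.0225,-.028),"fbL":(-.032,-.0225,.028),"fbR":(-.032,-.0225,-.028),"ftL":(-.032,.0075,.028),"ftR":(-.032,.0075,-.028)}
for t in(40,50,60,70):
  print("tilt",t)
  for k in off:
    x0,y0=off[k]
    print(k,{n:tuple(int(v) for v in (proj(c[k],binpt(p[:2],tp,yaw,np.radians(t),(-.02,.0027),p[2]))[0]-[x0,y0]+.5)*6+([396,0] if k=="side" else [0,0])) for n,p in pts.items()})
g=cv2.cvtColor(c["wrist"]["img"],cv2.COLOR_BGR2GRAY);print(g[180:262:2,255])
for t in(40,50,60,70):print(t,[proj(c["wrist"],binpt(p,tp,yaw,np.radians(t),(-.02,.0027)))[0,1].round(1) for p in((-.032,-.0225),(-.032,.0075))])
```

```text
tilt 40
scene {'upL': (215, 126), 'upR': (315, 148), 'bwtL': (190, 150), 'bwtR': (314, 178), 'bbL': (158, 271), 'bbR': (282, 300), 'fbL': (119, 249), 'fbR': (248, 279), 'ftL': (137, 178), 'ftR': (267, 207)}
side {'upL': (557, 382), 'upR': (449, 342), 'bwtL': (592, 361), 'bwtR': (461, 313), 'bbL': (644, 364), 'bbR': (520, 318), 'fbL': (694, 209), 'fbR': (569, 166), 'ftL': (667, 203), 'ftR': (539, 159)}
tilt 50
scene {'upL': (211, 154), 'upR': (312, 176), 'bwtL': (187, 173), 'bwtR': (310, 201), 'bbL': (150, 289), 'bbR': (274, 319), 'fbL': (118, 242), 'fbR': (248, 272), 'ftL': (139, 174), 'ftR': (269, 203)}
side {'upL': (563, 398), 'upR': (457, 359), 'bwtL': (598, 372), 'bwtR': (469, 325), 'bbL': (656, 352), 'bbR': (532, 307), 'fbL': (696, 199), 'fbR': (570, 155), 'ftL': (665, 206), 'ftR': (536, 161)}
tilt 60
scene {'upL': (207, 183), 'upR': (307, 205), 'bwtL': (182, 197), 'bwtR': (305, 225), 'bbL': (142, 304), 'bbR': (266, 334), 'fbL': (117, 233), 'fbR': (247, 263), 'ftL': (141, 170), 'ftR': (271, 199)}
side {'upL': (573, 410), 'upR': (467, 370), 'bwtL': (606, 379), 'bwtR': (478, 332),
[... 155 characters left out ...]
 (300, 235), 'bwtL': (177, 220), 'bwtR': (300, 248), 'bbL': (133, 316), 'bbR': (258, 347), 'fbL': (118, 223), 'fbR': (248, 253), 'ftL': (143, 167), 'ftR': (273, 196)}
side {'upL': (584, 415), 'upR': (480, 376), 'bwtL': (615, 381), 'bwtR': (489, 334), 'bbL': (679, 319), 'bbR': (557, 275), 'fbL': (695, 181), 'fbR': (568, 137), 'ftL': (659, 212), 'ftR': (530, 167)}
[156 156 155 155 154 154 154 154 154 154 154 151 144 143 142 142 142 142
 142 143 143 142 142 142 142 142 142 142 143 142 143 142 142 143 156 150
  93  35  46  57  65]
40 [np.float64(199.3), np.float64(246.6)]
50 [np.float64(199.2), np.float64(250.8)]
60 [np.float64(200.7), np.float64(254.8)]
70 [np.float64(203.7), np.float64(258.5)]
```

Tilt is about 39° by both the side and wrist views, and the board's top is at z≈0.2005, so the mouth's lower edge is at about 0.155. Moving in front of the groove.

```bash
cat >> h.py <<'E'
YB=np.radians(100.6);NB=np.array([np.cos(YB),np.sin(YB)]);F0=np.array([.5976,.1974]);ZL=.155
OFF=(.0575,.0033)
def tgt(X,Z): # lip in groove frame (m) -> TCP
    q=F0+NB*(X-OFF[0]); return [q[0],q[1],ZL+Z-OFF[1]]
def where():
    s=r.read_state();p=s["tool_pos"];print("t",s["t"],"X %.4f Z %.4f al %.4f"%((p[:2]-F0)@NB+OFF[0],p[2]+OFF[1]-ZL,(p[:2]-F0)@[-NB[1],NB[0]]),"F",s["wrist_force"].round(2),"T",s["wrist_torque"].round(3),"g",round(s["grip_force"],1))
E
python3 -c "
from h import *
where();go(tgt(-.045,-.0144),YB)"
```

```text
t 9.85 X -0.0618 Z 0.0968 al 0.0025 F [-0.42  0.4  -0.27] T [0.005 0.059 0.03 ] g 16.3
t 9.85 slide [-0.0168 -0.0028  0.1112] roll 0.0111
```

Call:
play_rows --increments '[{"jaw": 0.0555,"slide": [0,-0.003,0.03],"roll": 0.011},{"jaw": 0.0555,"slide": [0,-0.003,0.06],"roll": 0.011},{"jaw": 0.0555,"slide": [0,-0.003,0.09],"roll": 0.011},{"jaw": 0.0555,"slide": [-0.01,-0.003,0.111],"roll": 0.011},{"jaw": 0.0555,"slide": [-0.017,-0.003,0.111],"roll": 0.011},{"jaw": 0.0555,"slide": [-0.017,-0.003,0.111],"roll": 0.011},{"jaw": 0.0555,"slide": [-0.017,-0.003,0.111],"roll": 0.011}]'

```text
t: 10.72
tool_pos: [0.6178, 0.0982, 0.1392]
eef_rot: [0.77, -0.638, 0.001, -0.001]
wrist_force: [-0.8, 1.4, -0.9]
finger_gap: 0.641
grip_force: 16.3
```

Run:
```python
from h import *
where()
c={k:cap(k) for k in("scene","side","wrist")};import pickle;pickle.dump(c,open("c4.pkl","wb"))
f=lambda im,x,y,w,h,k:cv2.resize(im[y:y+h,x:x+w],None,fx=k,fy=k,interpolation=cv2.INTER_CUBIC)
tp=r.read_state()["tool_pos"];o={}
for k in("scene","side"):
    u,v=proj(c[k],tp+np.r_[NB*.04,.01])[0].astype(int);o[k]=(u-33,v-37);print(k,o[k])
cv2.imwrite("pics/b4.png",np.hstack([f(c["scene"]["img"],*o["scene"],66,75,6),f(c["side"]["img"],*o["side"],66,75,6)]))
pts={"upTL":(.042,.0455,.023),"upTR":(.042,.0455,-.023),"bwtL":(.032,.0315,.028),"bwtR":(.032,.0315,-.028),"bbL":(.032,-.0225,.028),"bbR":(.032,-.0225,-.028),"fbL":(-.032,-.0225,.028),"fbR":(-.032,-.0225,-.028),"fswtL":(-.032,.0225,.028)}
for k in o: print(k,{n:tuple(int(v) for v in (proj(c[k],binpt(p[:2],tp,YB,np.radians(39),(-.0224,.0033),p[2]))[0]-o[k]+.5)*6+([396,0] if k=="side" else [0,0])) for n,p in pts.items()})
```

```text
t 10.725 X -0.0437 Z -0.0125 al -0.0016 F [-0.82  1.42 -0.85] T [-0.028  0.069  0.026] g 16.3
scene (np.int64(289), np.int64(128))
side (np.int64(166), np.int64(184))
scene {'upTL': (186, 170), 'upTR': (281, 193), 'bwtL': (163, 194), 'bwtR': (279, 223), 'bbL': (133, 308), 'bbR': (248, 338), 'fbL': (95, 298), 'fbR': (216, 330), 'fswtL': (122, 199)}
side {'upTL': (605, 315), 'upTR': (505, 274), 'bwtL': (637, 294), 'bwtR': (517, 246), 'bbL': (686, 289), 'bbR': (571, 243), 'fbL': (735, 147), 'fbR': (620, 103), 'fswtL': (697, 145)}
```

View pics/b4.png

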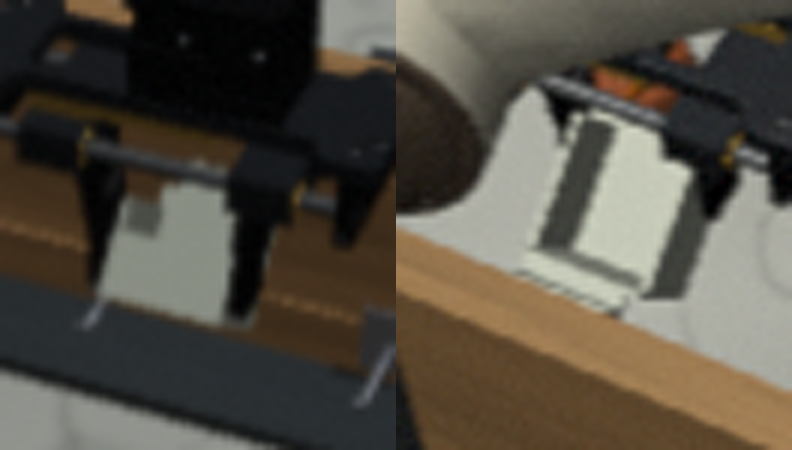

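The bin is held cleanly and its lip is just in front of the board. The tilt is nearer 36.5°, so I'll update the offset. Next I'll put the upturn's tip into the mouth and feel for the upper edge.

```bash
echo 'OFF=(.058,.0058)' >> h.py; python3 -c "
from h import *
where();go(tgt(-.025,-.002),YB);go(tgt(-.013,-.002),YB)"
```

```text
t 10.875 X -0.0431 Z -0.0106 al -0.0012 F [-0.02  0.01 -1.24] T [0.009 0.079 0.026] g 16.3
t 10.88 slide [-0.0181  0.0011 -0.0086] roll 0.0017
t 10.88 slide [-0.0301  0.0011 -0.0086] roll 0.0017
```

Call:
play_rows --increments '[{"jaw": 0.0555,"slide": [-0.009,0.001,-0.0086],"roll": 0},{"jaw": 0.0555,"slide": [-0.018,0.001,-0.0086],"roll": 0},{"jaw": 0.0555,"slide": [-0.021,0.001,-0.0086],"roll": 0},{"jaw": 0.0555,"slide": [-0.0235,0.001,-0.0086],"roll": 0},{"jaw": 0.0555,"slide": [-0.0255,0.001,-0.0086],"roll": 0}]'

```text
t: 11.5
tool_pos: [0.6111, 0.1233, 0.1461]
eef_rot: [0.77, -0.638, -0.0, 0.0]
wrist_force: [0.7, -0.8, 0.1]
finger_gap: 0.645
grip_force: 16.3
```

```bash
python3 -c "
from h import *
where()"
```

```text
t 11.5 X -0.0173 Z -0.0031 al 0.0003 F [ 0.68 -0.79  0.05] T [-0.563  0.077 -0.06 ] g 16.3
```

Call:
play_rows --increments '[{"jaw": 0.0555,"slide": [0,0,0],"roll": 0},{"jaw": 0.0555,"slide": [0,0,0],"roll": 0}]'

```text
t: 11.75
tool_pos: [0.6113, 0.1231, 0.1462]
eef_rot: [0.77, -0.638, -0.0, 0.0]
wrist_force: [0.1, -0.7, -2.2]
finger_gap: 0.645
grip_force: 16.3
```

```bash
python3 -c "
from h import *
where()"
```

```text
t 11.75 X -0.0175 Z -0.0030 al 0.0002 F [ 0.11 -0.67 -2.21] T [-0.058  0.183  0.014] g 16.3
```

Call:
play_rows --increments '[{"jaw": 0.0555,"slide": [-0.002,0,0],"roll": 0},{"jaw": 0.0555,"slide": [-0.0035,0,0],"roll": 0},{"jaw": 0.0555,"slide": [-0.0045,0,0],"roll": 0},{"jaw": 0.0555,"slide": [-0.0045,0,0],"roll": 0}]'

```text
t: 12.25
tool_pos: [0.6108, 0.1243, 0.1471]
eef_rot: [0.77, -0.638, 0.001, 0.002]
wrist_force: [1.5, -9.8, 0.6]
finger_gap: 0.636
grip_force: 16.3
```

```bash
python3 -c "
from h import *
where()"
```

```text
t 12.25 X -0.0163 Z -0.0021 al 0.0004 F [ 1.47 -9.81  0.62] T [-2.889 -0.5   -0.054] g 16.3
```

Call:
play_rows --increments '[{"jaw": 0.0555,"slide": [0.0025,0,0],"roll": 0},{"jaw": 0.0555,"slide": [0.0025,0,0],"roll": 0},{"jaw": 0.0555,"slide": [0.0025,0,-0.001],"roll": 0},{"jaw": 0.0555,"slide": [0.0025,0,-0.002],"roll": 0},{"jaw": 0.0555,"slide": [0.0025,0,-0.002],"roll": 0}]'

```text
t: 12.88
tool_pos: [0.6108, 0.125, 0.1481]
eef_rot: [0.77, -0.638, 0.0, 0.0]
wrist_force: [1.2, -4.8, -0.5]
finger_gap: 0.639
grip_force: 16.3
```

Call:
play_rows --increments '[{"jaw": 0.0555,"slide": [0,0,-0.001],"roll": 0},{"jaw": 0.0555,"slide": [0,0,-0.002],"roll": 0},{"jaw": 0.0555,"slide": [0,0,-0.002],"roll": 0}]'

```text
t: 13.25
tool_pos: [0.6107, 0.1257, 0.1501]
eef_rot: [0.77, -0.638, -0.0, -0.0]
wrist_force: [0.5, -1.6, -2.0]
finger_gap: 0.642
grip_force: 16.3
```

Call:
play_rows --increments '[{"jaw": 0.0555,"slide": [0,0,-0.001],"roll": 0},{"jaw": 0.0555,"slide": [0,0,-0.002],"roll": 0},{"jaw": 0.0555,"slide": [0,0,-0.002],"roll": 0}]'

```text
t: 13.62
tool_pos: [0.6109, 0.1253, 0.1524]
eef_rot: [0.77, -0.638, 0.0, -0.0]
wrist_force: [0.4, -0.7, -2.7]
finger_gap: 0.645
grip_force: 16.3
```

```bash
python3 -c "
from h import *
where()"
```

```text
t 13.625 X -0.0153 Z 0.0032 al 0.0002 F [ 0.44 -0.69 -2.72] T [-0.546  0.057  0.013] g 16.3
```

Call:
play_rows --increments '[{"jaw": 0.0555,"slide": [-0.0015,0,-0.001],"roll": 0},{"jaw": 0.0555,"slide": [-0.003,0,-0.001],"roll": 0},{"jaw": 0.0555,"slide": [-0.003,0,-0.001],"roll": 0}]'

```text
t: 14.0
tool_pos: [0.6104, 0.1281, 0.1533]
eef_rot: [0.77, -0.638, 0.0, 0.0]
wrist_force: [1.0, -2.4, -1.5]
finger_gap: 0.643
grip_force: 16.3
```

```bash
python3 -c "
from h import *
where()"
```

```text
t 14.0 X -0.0125 Z 0.0041 al 0.0002 F [ 1.05 -2.41 -1.55] T [-0.881 -0.07  -0.033] g 16.3
```

Call:
play_rows --increments '[{"jaw": 0.0555,"slide": [-0.001,0,-0.001],"roll": 0},{"jaw": 0.0555,"slide": [-0.002,0,-0.0025],"roll": 0},{"jaw": 0.0555,"slide": [-0.003,0,-0.004],"roll": 0},{"jaw": 0.0555,"slide": [-0.003,0,-0.004],"roll": 0}]'

```text
t: 14.5
tool_pos: [0.6096, 0.1309, 0.1573]
eef_rot: [0.77, -0.638, -0.0, 0.0]
wrist_force: [0.5, -3.7, -2.5]
finger_gap: 0.64
grip_force: 16.3
```

Call:
play_rows --increments '[{"jaw": 0.0555,"slide": [-0.001,0,-0.001],"roll": 0},{"jaw": 0.0555,"slide": [-0.002,0,-0.0025],"roll": 0},{"jaw": 0.0555,"slide": [-0.002,0,-0.003],"roll": 0},{"jaw": 0.0555,"slide": [-0.002,0,-0.003],"roll": 0}]'

```text
t: 15.0
tool_pos: [0.6092, 0.1329, 0.1603]
eef_rot: [0.77, -0.638, -0.0, 0.0]
wrist_force: [0.2, -4.8, -1.7]
finger_gap: 0.643
grip_force: 16.3
```

```bash
python3 -c "
from h import *
where()
c=front(lo=170)
for t in(30,35,40,45,50):
  tp=r.read_state()['tool_pos'];print(t,[proj(c,binpt(p,tp,YB,np.radians(t),(-.0224,.0033)))[0,1].round(1) for p in((-.032,-.0225),(-.032,.0075))])"
```

```text
t 15.0 X -0.0075 Z 0.0111 al 0.0004 F [ 0.16 -4.78 -1.72] T [-1.592  0.179 -0.005] g 16.3
edges [251, 252, 276] [148 119 143 149 148 148 148 148 148 148 148 148 148 148 147 148 148 148
 148 148 148 148 148 148 154 154  97  36  47  58  67  74  82  88  93  94
  92  87 104 142 147 148 148 147 148]
30 [np.float64(202.7), np.float64(244.0)]
35 [np.float64(201.6), np.float64(245.7)]
40 [np.float64(200.7), np.float64(247.3)]
45 [np.float64(200.2), np.float64(249.0)]
50 [np.float64(200.0), np.float64(250.7)]
```

Call:
play_rows --increments '[{"jaw": 0.0555,"slide": [-0.001,0,0],"roll": 0},{"jaw": 0.0555,"slide": [-0.002,0,0],"roll": 0},{"jaw": 0.0555,"slide": [-0.002,0,0],"roll": 0}]'

```text
t: 15.42
tool_pos: [0.6089, 0.1347, 0.1603]
eef_rot: [0.77, -0.638, 0.0, 0.0]
wrist_force: [0.4, -4.8, -3.2]
finger_gap: 0.643
grip_force: 16.3
```

Call:
play_rows --increments '[{"jaw": 0.0555,"slide": [-0.001,0,0],"roll": 0},{"jaw": 0.0555,"slide": [-0.002,0,0],"roll": 0},{"jaw": 0.0555,"slide": [-0.002,0,0],"roll": 0}]'

```text
t: 15.8
tool_pos: [0.6086, 0.1365, 0.1603]
eef_rot: [0.77, -0.638, 0.0, 0.0]
wrist_force: [0.5, -5.3, -2.4]
finger_gap: 0.639
grip_force: 16.3
```

```bash
python3 -c "
from h import *
where()"
```

```text
t 15.8 X -0.0039 Z 0.0111 al 0.0004 F [ 0.54 -5.25 -2.37] T [-1.938  0.014 -0.022] g 16.3
```

The force rose about 0.4–0.5 N/mm as it went in, which is the leaf's stiffness, so the lip is in the cavity. I'll ease the grip so the bin can pivot, and swing it down in steps.

Call:
play_rows --increments '[{"jaw": 0.0557,"slide": [-0.001,0,0],"roll": 0},{"jaw": 0.0558,"slide": [-0.0015,0,0],"roll": 0},{"jaw": 0.0558,"slide": [-0.0015,0,0.002],"roll": 0},{"jaw": 0.0558,"slide": [-0.0015,0,0.004],"roll": 0},{"jaw": 0.0558,"slide": [-0.0015,0,0.006],"roll": 0},{"jaw": 0.0558,"slide": [-0.0015,0,0.006],"roll": 0}]'

```text
t: 16.55
tool_pos: [0.6084, 0.138, 0.1548]
eef_rot: [0.77, -0.638, 0.0, 0.0]
wrist_force: [-1.0, -6.8, -1.5]
finger_gap: 0.64
grip_force: 6.6
```

Call:
play_rows --increments '[{"jaw": 0.0558,"slide": [0,0,0.002],"roll": 0},{"jaw": 0.0558,"slide": [0,0,0.004],"roll": 0},{"jaw": 0.0558,"slide": [0,0,0.006],"roll": 0},{"jaw": 0.0558,"slide": [0,0,0.006],"roll": 0}]'

```text
t: 17.05
tool_pos: [0.6084, 0.1382, 0.1486]
eef_rot: [0.77, -0.638, 0.0, 0.0]
wrist_force: [0.3, -6.3, -0.7]
finger_gap: 0.642
grip_force: 6.6
```

```bash
python3 -c "
from h import *
where()
c=front(lo=170)
tp=r.read_state()['tool_pos']
for t in(0,10,20,30,40):
  print(t,[proj(c,binpt(p,tp,YB,np.radians(t),(-.0224,.0033)))[0,1].round(1) for p in((-.032,-.0225),(-.032,.0075))])"
```

```text
t 17.05 X -0.0021 Z -0.0006 al 0.0003 F [ 0.28 -6.27 -0.71] T [-1.637  0.165 -0.007] g 6.6
edges [251, 252] [133 132 132 133 132 133 132 132 132 133 132 132 132 133 132 133 132 132
 133 149 171 173 173 172 172 168 108  38  47  59  67  76  82  89  94  94
  92  88  96 127 132 132 132 132 132]
0 [np.float64(214.8), np.float64(235.1)]
10 [np.float64(209.9), np.float64(237.8)]
20 [np.float64(205.8), np.float64(240.8)]
30 [np.float64(202.7), np.float64(244.0)]
40 [np.float64(200.7), np.float64(247.3)]
```

Call:
play_rows --increments '[{"jaw": 0.0558,"slide": [0,0,0.002],"roll": 0},{"jaw": 0.0558,"slide": [0,0,0.004],"roll": 0},{"jaw": 0.0558,"slide": [0,0,0.006],"roll": 0},{"jaw": 0.0558,"slide": [0,0,0.006],"roll": 0}]'

```text
t: 17.6
tool_pos: [0.6083, 0.1385, 0.1425]
eef_rot: [0.77, -0.638, -0.0, -0.0]
wrist_force: [-0.9, -4.6, -2.0]
finger_gap: 0.643
grip_force: 6.6
```

Call:
play_rows --increments '[{"jaw": 0.0558,"slide": [0,0,0.002],"roll": 0},{"jaw": 0.0558,"slide": [0,0,0.004],"roll": 0},{"jaw": 0.0558,"slide": [-0.0005,0,0.006],"roll": 0},{"jaw": 0.0558,"slide": [-0.0005,0,0.006],"roll": 0}]'

```text
t: 18.1
tool_pos: [0.6082, 0.1391, 0.136]
eef_rot: [0.77, -0.638, -0.0, 0.0]
wrist_force: [-1.3, -4.5, -1.3]
finger_gap: 0.642
grip_force: 6.6
```

Run:
```python
from h import *
where()
c=front(lo=170)
tp=r.read_state()['tool_pos']
for t in(0,10,20,30,40):
  print(t,[proj(c,binpt(p,tp,YB,np.radians(t),(-.0224,.0033)))[0,1].round(1) for p in((-.032,-.0225),(-.032,.0075))])
```

```text
t 18.1 X -0.0012 Z -0.0132 al 0.0003 F [-1.26 -4.51 -1.33] T [-1.116  0.382  0.019] g 6.6
edges [228, 229, 251, 252, 253] [111 111 111 110 110 111 110 111 111 110 111 110 111 111 114 163 181 181
 181 181 181 181 181 181 181 178 122  40  47  59  68  76  82  89  95  95
  92  87  88 107 110 111 110 110 110]
0 [np.float64(214.8), np.float64(235.0)]
10 [np.float64(209.9), np.float64(237.7)]
20 [np.float64(205.8), np.float64(240.7)]
30 [np.float64(202.7), np.float64(244.0)]
40 [np.float64(200.7), np.float64(247.3)]
```

Call:
play_rows --increments '[{"jaw": 0.0557,"slide": [0,0,0],"roll": 0},{"jaw": 0.0557,"slide": [-0.001,0,0],"roll": 0},{"jaw": 0.0557,"slide": [-0.002,0,0],"roll": 0},{"jaw": 0.0557,"slide": [-0.002,0,0],"roll": 0}]'

```text
t: 18.65
tool_pos: [0.6079, 0.1409, 0.1361]
eef_rot: [0.77, -0.638, -0.0, 0.0]
wrist_force: [-0.7, -4.2, -3.2]
finger_gap: 0.644
grip_force: 9.8
```

Call:
play_rows --increments '[{"jaw": 0.0557,"slide": [-0.001,0,0],"roll": 0},{"jaw": 0.0557,"slide": [-0.002,0,0],"roll": 0},{"jaw": 0.0557,"slide": [-0.002,0,0],"roll": 0}]'

```text
t: 19.02
tool_pos: [0.6075, 0.1427, 0.1362]
eef_rot: [0.77, -0.638, 0.0, 0.0]
wrist_force: [-0.3, -5.4, -2.7]
finger_gap: 0.647
grip_force: 9.8
```

Run:
```python
from h import *
where()
front(lo=170)
c=cap("scene");s=cap("side");import pickle;pickle.dump((c,s),open("c5.pkl","wb"))
f=lambda im,x,y,w,h,k:cv2.resize(im[y:y+h,x:x+w],None,fx=k,fy=k,interpolation=cv2.INTER_CUBIC)
tp=r.read_state()["tool_pos"]
o={k:[int(q) for q in proj(d,tp+np.r_[NB*.02,.02])[0]] for k,d in(("c",c),("s",s))};print(o)
cv2.imwrite("pics/b5.png",np.hstack([f(c["img"],o["c"][0]-33,o["c"][1]-37,66,75,6),f(s["img"],o["s"][0]-33,o["s"][1]-37,66,75,6)]))
```

```text
t 19.025 X 0.0024 Z -0.0130 al 0.0003 F [-0.29 -5.42 -2.74] T [-1.597  0.079  0.008] g 9.8
edges [228, 229, 251, 252, 253] [111 111 112 111 111 111 111 111 111 111 111 111 111 111 115 164 181 182
 182 182 181 182 182 182 182 180 122  38  48  59  67  77  83  89  95  95
  93  88  89 107 111 110 111 111 111]
{'c': [325, 157], 's': [194, 227]}
```

Call:
play_rows --increments '[{"jaw": 0.0557,"slide": [0,0,0.002],"roll": 0},{"jaw": 0.0557,"slide": [0,0,0.004],"roll": 0},{"jaw": 0.0557,"slide": [-0.0005,0,0.006],"roll": 0},{"jaw": 0.0557,"slide": [-0.001,0,0.007],"roll": 0}]'

```text
t: 19.68
tool_pos: [0.6074, 0.144, 0.1296]
eef_rot: [0.77, -0.638, 0.0, -0.0]
wrist_force: [-1.2, -4.5, -1.0]
finger_gap: 0.644
grip_force: 9.9
```

Call:
play_rows --increments '[{"jaw": 0.0557,"slide": [0,0,0.002],"roll": 0},{"jaw": 0.0557,"slide": [-0.0005,0,0.004],"roll": 0},{"jaw": 0.0557,"slide": [-0.001,0,0.006],"roll": 0},{"jaw": 0.0557,"slide": [-0.001,0,0.006],"roll": 0}]'

```text
t: 20.18
tool_pos: [0.6073, 0.1453, 0.1232]
eef_rot: [0.77, -0.638, 0.0, -0.0]
wrist_force: [-0.8, -3.6, -1.6]
finger_gap: 0.643
grip_force: 9.8
```

Run:
```python
from h import *
where()
front(lo=170)
```

```text
t 20.175 X 0.0050 Z -0.0260 al 0.0000 F [-0.84 -3.58 -1.56] T [-0.81   0.391 -0.062] g 9.8
edges [197, 198, 220, 221, 251, 252, 253] [ 90  87  86  87  87  86  86  87  87  87  93 161 182 183 183 183 183 183
 183 183 182 183 183 183 183 181 123  37  48  60  68  77  83  89  95  96
  94  88  81  86  87  87  87  86  87]
```

Run:
```python
from h import *
from scipy.optimize import fsolve
c=cap("wrist")
def pt(X,Z,t,p):
    e=np.array(p)-[.032,.0275];h=e[0]*np.cos(t)+e[1]*np.sin(t);v=-e[0]*np.sin(t)+e[1]*np.cos(t)
    return np.r_[F0+NB*(X+h),ZL+Z+v]
for Z in(-.004,0,.004,.008):
    g=lambda q:[proj(c,pt(q[0]/1e3,Z,q[1],p))[0,1]-w for p,w in(((-.032,-.0225),197.6),((-.032,.0075),220.8))]
    s=fsolve(g,[-3,.1]);print(Z,"X mm",s[0],"deg",np.degrees(s[1]))
```

```text
-0.004 X mm -2.6607466858721804 deg 7.902977514719817
0 X mm -4.218338752830676 deg 7.257890134970963
0.004 X mm -5.785711304675281 deg 6.61544794215644
0.008 X mm -7.3627468131005935 deg 5.975538852073725
```

View pics/b5.png

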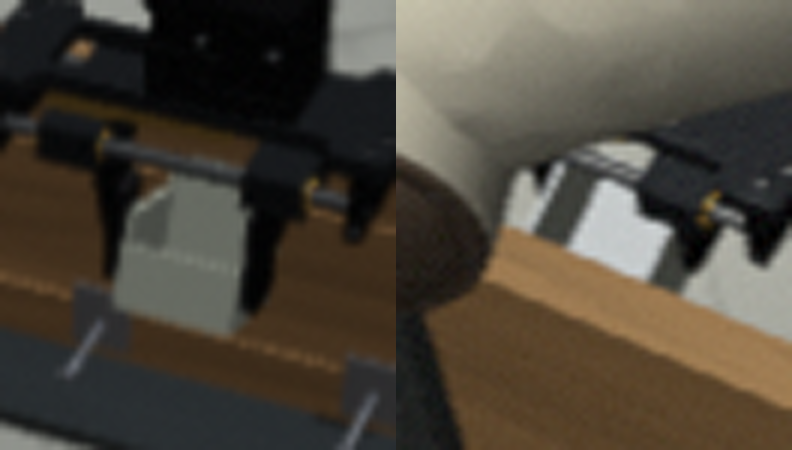

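Views used up (10): the last crop shows the bin nearly upright, with its lip behind the board's face. The wrist fit gives X≈-4 mm and 7° still to swing.

Call:
play_rows --increments '[{"jaw": 0.0557,"slide": [-0.0015,0,0],"roll": 0},{"jaw": 0.0557,"slide": [-0.0025,0,0.001],"roll": 0},{"jaw": 0.0557,"slide": [-0.003,0,0.003],"roll": 0},{"jaw": 0.0557,"slide": [-0.003,0,0.005],"roll": 0},{"jaw": 0.0557,"slide": [-0.003,0,0.0055],"roll": 0}]'

```text
t: 20.9
tool_pos: [0.6069, 0.1483, 0.1179]
eef_rot: [0.77, -0.638, 0.0, -0.0]
wrist_force: [-0.9, -1.5, 1.2]
finger_gap: 0.639
grip_force: 9.8
```

Run:
```python
from h import *
where()
front(lo=150)
```

```text
t 20.9 X 0.0080 Z -0.0313 al -0.0001 F [-0.87 -1.54  1.15] T [-0.321  0.345 -0.079] g 9.8
edges [199, 200, 217, 218, 219, 251, 252, 253] [158 158 158 157 158 158 157 157 157 155 120  77  75  75  75  74  74  76
  75 109 173 184 183 184 184 184 184 183 183 183 183 183 183 184 183 182
 124  38  47  61  68  77  85  90  96]
```

```bash
cat >> h.py <<'E'
from scipy.optimize import fsolve
def pt(X,Z,t,p):
    e=np.array(p)-[.032,.0275];h=e[0]*np.cos(t)+e[1]*np.sin(t);v=-e[0]*np.sin(t)+e[1]*np.cos(t)
    return np.r_[F0+NB*(X+h),ZL+Z+v]
def fit(c,a,b):
  for Z in(-.004,0,.004,.008):
    g=lambda q:[proj(c,pt(q[0]/1e3,Z,q[1],p))[0,1]-w for p,w in(((-.032,-.0225),a),((-.032,.0075),b))]
    s=fsolve(g,[-3,.1]);print(Z,"X mm",s[0].round(2),"deg",np.degrees(s[1]).round(1))
E
python3 -c "
from h import *
fit(cap('wrist'),199.8,218.4)"
```

```text
-0.004 X mm -1.95 deg 2.0
0 X mm -3.57 deg 1.5
0.004 X mm -5.21 deg 0.9
0.008 X mm -6.85 deg 0.4
```

Call:
play_rows --increments '[{"jaw": 0.0559,"slide": [0,0,0],"roll": 0},{"jaw": 0.058,"slide": [0,0,0],"roll": 0},{"jaw": 0.064,"slide": [0,0,0],"roll": 0},{"jaw": 0.07,"slide": [0,0,0],"roll": 0}]'

```text
t: 21.5
tool_pos: [0.6071, 0.1482, 0.1182]
eef_rot: [0.77, -0.638, 0.0, -0.001]
wrist_force: [-0.3, 0.3, -0.1]
finger_gap: 0.767
grip_force: 0.0
```

Run:
```python
from h import *
where()
c=front(lo=150)
g=cv2.cvtColor(c["img"],cv2.COLOR_BGR2GRAY).astype(int)
for k in(225,240,270,285):
  d=np.abs(np.diff(g[150:260,k]));print(k,[150+i for i in range(109) if d[i]>18])
```

```text
t 21.5 X 0.0079 Z -0.0310 al -0.0002 F [-0.34  0.35 -0.14] T [0.014 0.197 0.002] g 0.0
edges [199, 200, 214, 215, 216, 251, 252, 253] [158 158 158 158 158 158 158 157 157 152 109  72  70  70  70  70  70  74
 135 180 184 183 183 184 183 183 183 184 183 184 184 184 183 183 183 181
 124  39  47  59  68  76  84  90  96]
225 [198, 199, 214, 215, 216, 251, 252]
240 [198, 199, 200, 214, 215, 216, 251, 252, 253]
270 [199, 200, 215, 216, 251, 252, 253]
285 [199, 200, 215, 216, 217, 251, 252, 253]
```

Call:
play_rows --increments '[{"jaw": 0.075,"slide": [0,0,0],"roll": 0},{"jaw": 0.075,"slide": [0,0,-0.01],"roll": 0},{"jaw": 0.075,"slide": [0,0,-0.03],"roll": 0},{"jaw": 0.075,"slide": [0.0,0,-0.06],"roll": 0},{"jaw": 0.075,"slide": [0.02,0,-0.1],"roll": 0},{"jaw": 0.075,"slide": [0.06,0,-0.13],"roll": 0},{"jaw": 0.075,"slide": [0.09,0,-0.14],"roll": 0},{"jaw": 0.075,"slide": [0.09,0,-0.14],"roll": 0}]'

```text
t: 22.55
tool_pos: [0.624, 0.0577, 0.2599]
eef_rot: [0.769, -0.639, 0.001, -0.001]
wrist_force: [0.4, 0.7, 0.1]
finger_gap: 0.86
grip_force: 0.0
```

Call:
play_rows --increments '[{"jaw": 0.075,"slide": [0,0,0],"roll": 0},{"jaw": 0.075,"slide": [0,0,0],"roll": 0},{"jaw": 0.075,"slide": [0,0,0],"roll": 0},{"jaw": 0.075,"slide": [0,0,0],"roll": 0}]'

```text
t: 23.05
tool_pos: [0.6233, 0.0599, 0.2575]
eef_rot: [0.77, -0.638, -0.0, 0.0]
wrist_force: [0.2, 1.0, 0.1]
finger_gap: 0.862
grip_force: 0.0
```

Run:
```python
from h import *
import pickle
c={k:cap(k) for k in("scene","wrist")};pickle.dump(c,open("c6.pkl","wb"))
w=c["wrist"];g=cv2.cvtColor(w["img"],cv2.COLOR_BGR2GRAY).astype(int)
# predicted rows/cols for ideal hung bin (X=-3,Z=0)
for n,p in(("fb",(-.032,-.0225)),("ft",(-.032,.0075)),("bwt",(.029,.0315)),("lip",(.032,.0315)),("upt",(.042,.0455))):
  print(n,proj(w,pt(-.003,0,0,p))[0].round(1),proj(w,pt(-.003,0,.1,p))[0].round(1),proj(c["scene"],pt(-.003,0,0,p))[0].round(1))
u=int(proj(w,pt(-.003,0,0,(-.032,0)))[0,0])
for k in(u-15,u,u+15):
  d=np.diff(g[:,k]);print(k,[(i,int(d[i])) for i in range(120,383) if abs(d[i])>14])
# front view face, scene: bright columns around the bin vs neighbour
a=c["scene"]["img"];hsv=cv2.cvtColor(a,cv2.COLOR_BGR2HSV)
m=((hsv[...,1]<45)&(hsv[...,2]>70)).astype(np.uint8)
m[:, :245]=0;m[:110]=0;m[205:]=0;m[:,385:]=0
n,l,s,ce=cv2.connectedComponentsWithStats(m)
print([(x.tolist()) for x in s if 60<x[4]<5000])
print(r.read_state()["tool_pos"])
```

```text
fb [258.9 231.2] [258.9 230.1] [320.9 179.1]
ft [258.9 242.5] [258.9 243.9] [321.5 170.3]
bwt [258.8 299.2] [258.8 299.7] [329.5 151.4]
lip [258.8 301.3] [258.8 301.6] [329.9 150.9]
upt [258.8 316.9] [258.8 317.4] [331.4 144.8]
243 [(223, -34), (224, -42), (239, 31), (240, 41), (241, 24), (251, -43), (252, -57), (253, -26), (295, 17), (296, 42), (297, 36), (300, -17), (301, -45), (302, -50), (303, -15)]
258 [(223, -31), (224, -38), (225, -16), (239, 22), (240, 42), (241, 29), (251, -42), (252, -58), (253, -26), (296, 42), (297, 41), (300, -15), (301, -46), (302, -50), (303, -15)]
273 [(223, -30), (224, -43), (225, -20), (239, 16), (240, 41), (241, 35), (251, -43), (252, -57), (253, -26), (296, 37), (297, 41), (298, 19), (300, -16), (301, -46), (302, -49)]
[[245, 110, 97, 95, 2941], [346, 110, 39, 95, 1753], [300, 114, 31, 10, 180], [300, 121, 30, 12, 136], [312, 147, 27, 33, 400]]
[0.6233125  0.05967123 0.25766823]
```

Run:
```python
from h import *
import pickle
c=pickle.load(open("c6.pkl","rb"));w=c["wrist"];g=cv2.cvtColor(w["img"],cv2.COLOR_BGR2GRAY).astype(int)
print(g[216:310:2,258]);
for k in(212,305):print(k,g[216:310:2,k])
from scipy.optimize import least_squares
P=[(-.032,.0075),(.029,.0315),(.032,.0315)];O=[240.3,296.7,302]
for Z in(-.008,-.004,0,.004):
  f=least_squares(lambda q:[proj(w,pt(q[0]/1e3,Z,q[1],p))[0,1]-o for p,o in zip(P,O)],[-3,0]);print(Z,f.x[0],np.degrees(f.x[1]),f.fun.round(1),proj(w,pt(f.x[0]/1e3,Z,f.x[1],(-.032,-.0225)))[0])
# scene: vertical edges of loose bin vs neighbour: silhouettes
s=c["scene"]["img"];hsv=cv2.cvtColor(s,cv2.COLOR_BGR2HSV)
m=((hsv[...,1]<60)&(hsv[...,2]>60))
for r0 in range(145,184,2):
  x=np.where(m[r0,308:345])[0];y=np.where(m[r0,250:290])[0];print(r0,(x.min()+308,x.max()+308) if len(x) else 0,(y.min()+250,y.max()+250) if len(y) else 0,end=" | ")
```

```text
[152 150 148 146 104  50  65  67  68  68  68  69  94 165 179 180 180 177
 121  37  46  58  67  75  82  87  93  93  91  85  76  66  67  69  67  68
  68  67  68  67  79 162 175 114  49  48  48]
212 [160 159 152 141  75  57  64  64  64  65  65  63  65  66  64  63  64  57
  36  34  48  58  67  76  82  88  94  93  90  84  70  53  50  50  51  52
  51  52  53  55  55  81 118 118  85  54  53]
305 [152 151 150 147 120  52  63  65  63  63  64  64  64  66  65  63  63  62
  40  35  47  58  67  75  82  87  92  93  90  85  71  53  53  53  53  52
  51  54  53  56  54  58  96  74  50  48  48]
-0.008 1.7726036572456036 -7.957828019395023 [ 1.6  0.7 -2.4] [258.9286654 234.1390695]
-0.004 -1.0441675901512832 -8.442200150848148 [ 1.1  0.9 -2.1] [258.93000988 233.75406151]
0 -3.8028474360713083 -9.806835611719311 [ 0.6  1.2 -1.8] [258.93042629 233.7471127 ]
0.004 -6.473070999735301 -13.468067280160433 [ 0.2  1.3 -1.5] [258.92816511 234.84399942]
145 0 (np.int64(250), np.int64(281)) | 147 (np.int64(323), np.int64(326)) (np.int64(250), np.int64(281)) | 149 (np.int64(321), np.int64(337)) (np.int64(250), np.
[... 440 characters left out ...]
, np.int64(338)) (np.int64(250), np.int64(274)) | 165 (np.int64(313), np.int64(338)) (np.int64(250), np.int64(272)) | 167 (np.int64(312), np.int64(337)) (np.int64(250), np.int64(265)) | 169 (np.int64(311), np.int64(337)) (np.int64(250), np.int64(265)) | 171 (np.int64(312), np.int64(336)) (np.int64(250), np.int64(263)) | 173 (np.int64(308), np.int64(335)) (np.int64(250), np.int64(261)) | 175 (np.int64(308), np.int64(333)) (np.int64(250), np.int64(260)) | 177 (np.int64(314), np.int64(332)) (np.int64(250), np.int64(258)) | 179 (np.int64(322), np.int64(331)) (np.int64(250), np.int64(257)) | 181 (np.int64(329), np.int64(330)) (np.int64(250), np.int64(261)) | 183 0 (np.int64(250), np.int64(268)) |
```

Run:
```python
from h import *
import pickle
c=pickle.load(open("c6.pkl","rb"))["scene"]
lat=np.r_[-NB[1],NB[0],0]
for X,Z,t in((-.003,0,0),(-.003,0,-.06),(-.003,0,.1),(-.003,-.004,-.03),(-.012,0,.1)):
  print(X,Z,t,{n:proj(c,pt(X,Z,t,p[:2])+lat*p[2])[0].round(1).tolist() for n,p in dict(fbR=(-.032,-.0225,-.028),fbL=(-.032,-.0225,.028),bbR=(.032,-.0225,-.028),btR=(.032,.0315,-.028),btL=(.032,.0315,.028),ftL=(-.032,.0075,.028),utL=(.042,.0455,.023)).items()})
# neighbour check: same projection shifted along y
f=c["img"][145:186,305:345].copy()
g=cv2.cvtColor(f,cv2.COLOR_BGR2GRAY)
print("\n".join("".join(" .:-=+*#%@"[min(9,v//20)] for v in row) for row in g))
```

```text
-0.003 0 0 {'fbR': [330.5, 181.6], 'fbL': [311.4, 176.6], 'bbR': [338.0, 168.9], 'btR': [339.4, 153.2], 'btL': [320.4, 148.6], 'ftL': [311.9, 167.8], 'utL': [323.6, 143.0]}
-0.003 0 -0.06 {'fbR': [330.8, 182.1], 'fbL': [311.8, 177.0], 'bbR': [338.4, 168.3], 'btR': [339.4, 153.2], 'btL': [320.4, 148.6], 'ftL': [312.0, 168.7], 'utL': [323.4, 143.0]}
-0.003 0 0.1 {'fbR': [330.1, 180.6], 'fbL': [310.9, 175.6], 'bbR': [337.5, 169.8], 'btR': [339.5, 153.1], 'btL': [320.5, 148.5], 'ftL': [311.7, 166.2], 'utL': [323.8, 143.0]}
-0.003 -0.004 -0.03 {'fbR': [330.6, 183.0], 'fbL': [311.6, 178.0], 'bbR': [338.1, 169.8], 'btR': [339.3, 154.4], 'btL': [320.3, 149.8], 'ftL': [311.9, 169.5], 'utL': [323.4, 144.2]}
-0.012 0 0.1 {'fbR': [329.0, 182.5], 'fbL': [309.7, 177.4], 'bbR': [336.4, 171.6], 'btR': [338.4, 154.8], 'btL': [319.3, 150.2], 'ftL': [310.5, 168.0], 'utL': [322.7, 144.6]}
-----:::::::::::::::::.     .:::::::::::
:---=----:::::::::---:.     .:::::::::::
:::::--==----:::::----.     .:::::::::::
:::::::::--==---==+*+=:    .::::::::::::
:::::::::::::--=*+#%%#-   .:------::::::
:::::::::::::
[... 762 characters left out ...]
:::
::::::---=+*##%%%@@@@@@@@#=------:::::::
:::::::-----==**##%%@@@@@#=------:::::::
:::::::---------==**##%%%*=-----::::::::
:::::::-------------==**#+=-----::::::::
:::-:::-----------------===----:::::::::
::-=-::------------------------:::::::::
::=-:::-----------------------::::::::::
:-=-:::-----------------------::::::::::
-=-::::::--------------------------:::::
=-::::::::::----------------::--------::
=-:::::::::::::::----------::::::-------
-:::::::::::::::::::------:::::::::::---
-:::::::::::::::::::::::--::::::::::::::
::::::::::::::::::::::::::::::::::::::::
::::::::::::::::::::::::::::::::::::::::
::::::::::::::::::::::::::::::::::::::::
::::::::::::::::::::::::::::::::::::::::
```

```bash
python3 -c "
from h import *
print(r.sign_off())"
```

```text
the job is handed in; nothing more can be done
None
```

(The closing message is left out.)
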